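# Clip the alarm-panel key fob onto the bench eye

## Robot

A 6-joint arm with a two-finger parallel gripper is mounted at the origin on the work surface. World frame = base frame: x ahead of the robot, y to its left, z up, the work surface at z = 0. Lengths are in m, angles in rad, forces in N, time in s.
With the tool pointing down it reaches from about 0.35 to 0.725 m from the base axis. Payload 6 kg.
Tool frame: the origin (TCP) lies on the centre line of the jaws, within the pads' length; the fingertips stand 8 mm ahead of it and the grasp point (between the pads) lies 11 mm behind it; z points along the fingers, y is the direction in which the jaws open and shut (so a half turn about z gives the same grasp; the last joint's range is limited). The gripper opens to 85 mm and grips with 20 to 120 N. Pads are 22 mm wide; open, the fingers measure 114 mm over their backs; the gripper's body (76 mm by 85 mm) begins 54 mm behind the grasp point. The pads swing forward as they close: fully open they stand 13 mm farther back than shut.
Start: joints at [1.437, 0.04, 0.085, 0, -1.615, -0.334], TCP at [0.271, 0.536, 0.239] pointing down, gripper open.
Joint ranges: [-2.56, 2.56], [-1.29, 2.01], [-1.08, 1.49], [-3.29, 1.98], [-2.81, -0.18], [-2.99, 2.99]. Speed limits (rad/s): [2.57, 2.57, 3.01, 3.14, 3.14, 3.14].

## Interface

Orientations are given as a rotation vector (axis times angle).
In Python, from bench import bot gives the robot as it stands. The module is installed in compiled form; this text tells all that it offers.
- The arm moves only by the tool send_rows, never from a script. Its argument "increments" is a list that holds one entry, the list of rows, each a list of 7 numbers: the shift along the tool's x, y, z as a fraction of full scale, then the turn, a rotation vector about the tool's x, y, z as a fraction of full scale, then the gripper's target within -1 to 1 (shut at 1, half-way at 0, fully open at -1). In form: [[[tx, ty, tz, rx, ry, rz, hand], ...]]. A call has 1 to 20 rows; each row shifts and turns the pose as measured when the row begins, along the tool's axes as they then stand; what a row does not reach is not made up. Full scale, the value 1, is 20 mm for a shift and 0.12 rad for a turn. A row lasts 1/8 s, in which the tool goes at most 62.5 mm and 10.7 degrees, less where a joint would pass 70% of its speed; a pose out of reach is approached as far as the arm can. A call with a number of a shift or a turn outside -1 to 1 is refused whole. A call with a gripper value outside its range is refused whole. The fingers move at their own pace and stop on an object; "newtons" is the grip in N (left out, the last holds). Time passes only in rows, so rows that do not move let the fingers close. It gives the time, the measured TCP pose, the force and the opening at its end, in the units of the state.
- bot.state(): the state, without advancing time (a new reading comes with each control period).
- bot.capture(name): name is "scene" or "top" or "wrist"; returns the picture (420x560x3 uint8, red, green, blue); there is no depth.
- bot.camera_info(name): a dict with "intrinsics" (3x3 intrinsics, pixels), "R" (3x3) and "t" (3): a world point X has camera coordinates R X + t. Camera axes: x right, y down, z forward; pixel columns grow to the right and rows downward; lengths in m; the calibration is good to about 2 mm. The wrist camera is an equidistant fisheye: a pixel r from the principal point sees the ray r / f radians off the axis. A picture is of the moment at which its call begins: read the wrist's pose just before it. camera_info takes no time and is no camera call; for the wrist camera it gives the pose at the moment of the call.
- bot.finish_job(): hands the job in, once; it reports no verdict.
The state is a dict: "t": time; "joint_pos": joint angles; "joint_vel": joint speeds; "joint_efforts": joint torques, N m; "ee_pos": TCP position; "tcp_rot": TCP orientation; "wrist_force": force on the tool from outside, world axes, zero at the start; "torque": the same for the moment, N m; "grip_width": finger opening in m.
Only numpy, scipy, OpenCV 4.12 (cv2) and the standard library are available. Lean on these libraries where they do the work, as an engineer would, in place of code of your own. Each camera call takes 0.05 s, during which the arm holds its last target. There are 200 camera calls.

## Task

Clip the key fob's snap hook onto the steel eye fixed to the bench: gently press the hook's sprung gate down onto the bar of the eye so that the bar goes inside the hook, then draw the fob back until the bar is home against the buffer in the bend with the gate sprung shut behind it, and prove it with a steady pull of about 8 newtons for one to two seconds. Leave the fob standing upright on the bench, clipped to the eye, and do not disturb the other things nor ever press or pull on the eye with more than 16 newtons.

Things in the scene. Friction and masses are not known exactly. Their poses are not given: they have to be found in the camera images.
- key_fob: Black plastic key fob with a rigid steel snap hook, 0.15 to 0.23 kg, standing on the bench, gate down. Origin: centre of the block's underside; z up, +x towards the hook's nose. Block to grasp (across y): x -24..24, 24 wide, 46 high; a key sticks out behind to x -63, z 22..38. Hook, 10 wide in y: spine on top x 24..87, z 36..46; nose going down x 79..87; lip below it x 58..87, z 8..16.5.
- gate (a joint): Sprung gate closing the hook's bottom from its pivot (fob x 30, z 14) to the lip: 26 long, 8 wide, 5 thick. Angle, rad: 0 shut (at its stop), grows as it swings up into the hook, at most 0.85. Pressing the bar in takes about 2 to 6 N.
- hook_entry (a point): Underside of the shut gate near its tip: fob x 49, y 0, z 11.5. A bar pressed up here from below (its centre at fob x 46..52) swings the gate in; its centre must reach fob z 22 or more to be over the lip (the spine stops it at z 32), and only then can it move on to +x into the bend.
- hook_lip (a point): Top of the lip's end that faces the gate: fob x 58, y 0, z 16.5. A bar that lands on the lip does not enter.
- hook_bend (a point): Inside face of the steel nose: fob x 79, y 0, z 26. Through the nose passes a stiff white plastic buffer, set fast so that it sticks 1 to 12 mm into the bend (it differs each time and is not measured). An 8 mm bar seats against it with its centre at fob x 63 to 74: find the seat by feel. The gate springs shut behind the bar once its centre is beyond about fob x 59.
- eye: Rigid steel eye fixed to the bench: a staple of 8 mm round bar on a plate 24 (x) by 84 (y), 4 thick. Origin: centre of the plate's underside; z up. The staple stands in the eye's y-z plane: legs at y -22 and 22, top bar along y, straight from y -16 to 16. The hook goes over the top bar, fob x axis along the eye's x axis, so that the fob's block is on the eye's -x side, nearer the robot.
- eye_bar (a point): Middle of the eye's top bar, on its centreline, 26 mm above the bench; axes as the eye.
- detector: White round smoke detector, diameter 100, height 42, fixed to the bench; origin at the centre of its underside. Bystander.
- screwdriver: Screwdriver lying on the bench, along its own x; bystander, leave alone.
- multimeter: Orange and black multimeter lying on the bench, 130 (x) by 70 (y) by 32; origin at the centre of its underside. Bystander, leave alone.
Not all that is in view belongs to the job. There is more than one size of the key_fob; the job needs the middle-sized.

How it is judged:
By the outcome, as a careful person would: the job done as asked, in the order asked, and still so for the second after the job is handed in, with the robot touching nothing.
It also fails if it takes over 56 s, if anything falls off the work surface, if the arm or the gripper's body presses on something with over 40 N, if the wrist force passes 120 N, or if a joint passes its speed limit or range.

## Working session

There is one attempt and no reset: what is moved stays moved. The work goes in short steps, Python scripts to look and compute and a tool call to move; the robot and the scene stay as the last step left them, time stands still between calls to the robot, and variables do not carry over. Pictures are saved under pics/ and viewed, about 8 in all and at most 12, crops included, and the job is handed in when it is done.

Besides the shell and the picture viewer there is one more tool, called as name(argument=value, ...), one argument or row to a line, values as JSON. send_rows: Moves the arm, as the interface text tells. Shift numbers are shares of 20 mm and turn numbers shares of 0.12 rad, none past 1 either way. Its arguments: {"type":"object","properties":{"increments":{"type":"array"},"newtons":{"type":"number"}},"required":["increments"]}

```bash
mkdir -p pics; cat > h.py <<'E'
from bench import bot
import numpy as np, cv2
def ray(name,u,v,info=None):
    c=info or bot.camera_info(name); K=np.array(c["intrinsics"]);R=np.array(c["R"]);t=np.array(c["t"])
    x=np.array([(u-K[0,2])/K[0,0],(v-K[1,2])/K[1,1],1.])
    if name=="wrist":
        r=np.hypot(x[0],x[1]); x=np.array([x[0]/r*np.sin(r),x[1]/r*np.sin(r),np.cos(r)])if r>0 else x
    return -R.T@t, R.T@x
def onplane(name,u,v,z,info=None):
    o,d=ray(name,u,v,info); return o+d*(z-o[2])/d[2]
def proj(name,X,info=None):
    c=info or bot.camera_info(name); K=np.array(c["intrinsics"]);p=np.array(c["R"])@np.array(X)+np.array(c["t"])
    if name=="wrist":
        q=np.hypot(p[0],p[1]); th=np.arctan2(q,p[2]); x=p[:2]/q*th
    else: x=p[:2]/p[2]
    return K[0,0]*x[0]+K[0,2],K[1,1]*x[1]+K[1,2]
def snap(name,fn):
    im=bot.capture(name); cv2.imwrite("pics/"+fn,im[:,:,::-1]); return im
E
python3 - <<'E'
from h import *
for n in("scene","top","wrist"):
    snap(n,n+"0.png")
    c=bot.camera_info(n); print(n,np.round(c["intrinsics"],1).tolist(),(-np.array(c["R"]).T@c["t"]).round(3),np.round(c["R"],2).tolist())
print(bot.state())
E
```

```text
scene [[429.6, 0.0, 281.9], [0.0, 429.6, 207.9], [0.0, 0.0, 1.0]] [ 1.179 -0.595  0.756] [[0.69, 0.72, 0.0], [0.47, -0.44, -0.76], [-0.55, 0.53, -0.65]]
top [[399.0, 0.0, 281.5], [0.0, 399.0, 215.7], [0.0, 0.0, 1.0]] [0.472 0.006 1.145] [[-0.03, -1.0, -0.01], [-0.99, 0.03, -0.1], [0.1, 0.0, -0.99]]
wrist [[325.2, 0.0, 280.1], [0.0, 325.2, 204.0], [0.0, 0.0, 1.0]] [0.329 0.505 0.373] [[-0.45, -0.89, 0.0], [-0.86, 0.44, 0.26], [-0.23, 0.12, -0.97]]
{'t': 0.15, 'joint_pos': array([ 1.43669077e+00,  4.06858592e-02,  8.40363947e-02, -3.62047889e-04,
       -1.61546885e+00, -3.33695157e-01]), 'joint_vel': array([ 0.00040002, -0.00202697,  0.00381845, -0.00035555,  0.00069039,
        0.00050061]), 'joint_efforts': array([-2.15094151e-03, -3.68616915e+01,  3.47693360e+01,  6.93624079e+00,
       -4.47180646e-03, -3.84290530e-06]), 'ee_pos': array([0.27038466, 0.53535826, 0.2384943 ]), 'tcp_rot': array([ 3.05473757e+00, -7.27800135e-01, -3.58283796e-04]), 'wrist_force': array([-0.11012193, -0.13491844, -0.48867765]), 'torque': array([ 0.00613695, -0.05114549,  0.01387126]), 'grip_width': 0.08519746849116659}
```

View pics/top0.png

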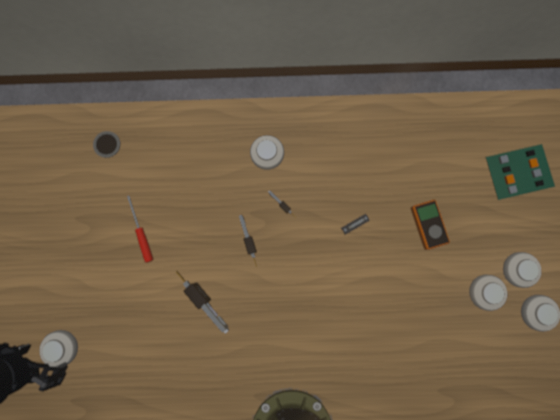

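View pics/scene0.png

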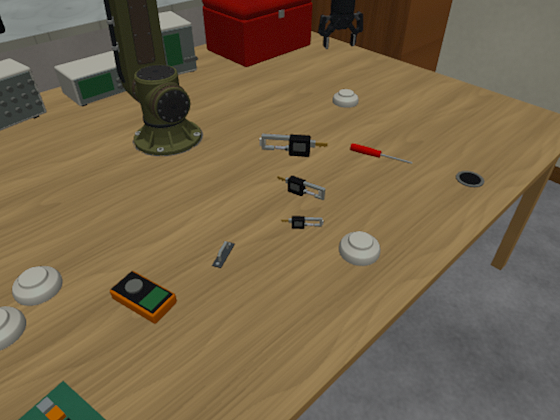

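The top view shows three fobs: large at (198,295), middle at (249,245) and small at (285,208). The eye is at (355,224). The one at (249,245) should be the middle-sized fob, and I'll check that in an enlarged crop with masks.

```bash
python3 - <<'E'
from h import *
im=cv2.imread("pics/top0.png"); 
c=im[175:345,170:390]; cv2.imwrite("pics/crop1.png",cv2.resize(c,None,fx=3.6,fy=3.5,interpolation=cv2.INTER_CUBIC))
g=im.max(2)
hsv=cv2.cvtColor(im,cv2.COLOR_BGR2HSV)
m=(g<70).astype(np.uint8)
def comps(m,lab,z):
    n,L,s,ce=cv2.connectedComponentsWithStats(m)
    for i in range(1,n):
        x,y,w,h,a=s[i]
        if a>15 and 165<x<400 and 165<y<350:
            p=np.argwhere(L==i)[:,::-1].astype(np.float32)
            W=np.array([onplane("top",u,v,z)[:2] for u,v in p],dtype=np.float32)
            (cx,cy),(ww,hh),an=cv2.minAreaRect(W*1000)
            mu=W.mean(0); ev,V=np.linalg.eigh(np.cov((W-mu).T)); 
            print(lab,ce[i].round(1),a,"world",(mu*1000).round(1),"rect",round(cx),round(cy),round(ww),round(hh),"ax deg",round(np.degrees(np.arctan2(V[1,1],V[0,1])),1))
comps(m,"black",.046)
m2=((hsv[:,:,1]<60)&(g>=70)).astype(np.uint8)
comps(m2,"grey",.04)
comps((hsv[:,:,1]<75).astype(np.uint8),"lowsat",.004)
E
```

```text
black [284.3 206.7] 58 world [612.3   1.4] rect 612 2 28 14 ax deg -137.1
black [351.  224.7] 37 world [ 556.9 -181.2] rect 559 -190 16 70 ax deg 126.5
black [249.6 244.9] 130 world [509.3  99.8] rect 509 100 44 22 ax deg -162.8
black [196.6 294.8] 361 world [378.  246.6] rect 378 247 67 41 ax deg -136.5
grey [274.8 197. ] 56 world [641.1  27.1] rect 643 28 48 8 ax deg 45.1
grey [243.6 226. ] 98 world [562.3 116. ] rect 563 116 65 12 ax deg -164.1
grey [355.7 223.3] 140 world [ 560.8 -195.5] rect 560 -193 19 78 ax deg 119.0
grey [252.6 254.6] 16 world [482.6  92.5] rect 481 93 8 11 ax deg -156.5
grey [186.  283.9] 31 world [407.8 276.6] rect 408 277 14 15 ax deg 141.3
grey [214.7 317.5] 307 world [315.5 198.9] rect 315 198 98 24 ax deg -140.0
lowsat [279.3 201.5] 122 world [633.3  15.4] rect 633 15 90 12 ax deg -136.5
lowsat [246.9 236.9] 244 world [533.7 110.6] rect 537 112 128 19 ax deg -163.7
lowsat [355.1 223.6] 216 world [ 563.  -200.2] rect 563 -200 22 82 ax deg 118.5
lowsat [205.  305.9] 642 world [343.1 232.4] rect 342 229 186 39 ax deg -140.0
```

View pics/crop1.png

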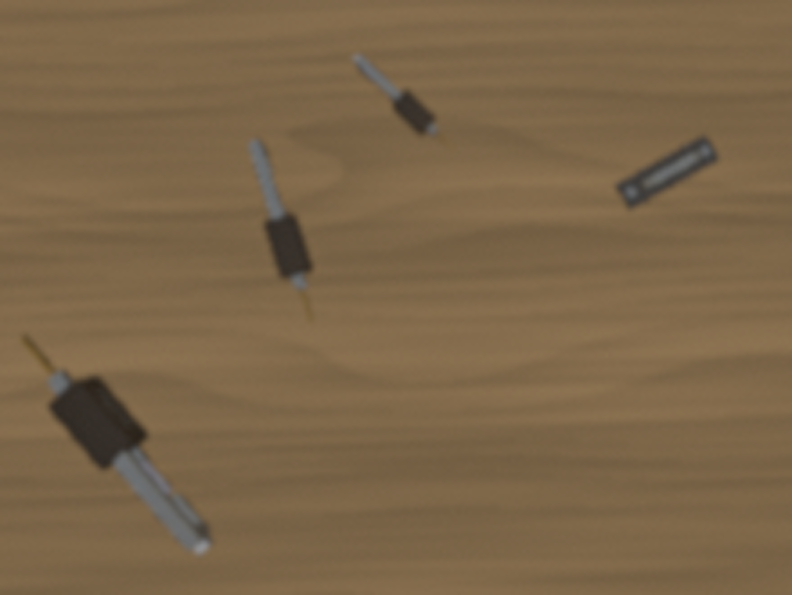

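The crop confirms it. The block at (249,245) measures about 44x22 mm, which fits 48x24; the other two are 28x14 and 67x41. The fob sits near (0.509, 0.100) with heading about 16°. The eye is near (0.563, -0.200), with its x axis at about 28.5°.

send_rows(
  increments=[
    [[1,0.7,0,0,0,0,-1],[1,0.7,0,0,0,0,-1],[1,0.7,0,0,0,0,-1],[1,0.7,0,0,0,0,-1],[1,0.7,0,0,0,0,-1],[1,0.7,0,0,0,0,-1],[1,0.7,0,0,0,0,-1],[1,0.7,0,0,0,0,-1],[1,0.7,0,0,0,0,-1],[1,0.7,0,0,0,0,-1],[1,0.7,0,0,0,0,-1],[1,0.7,0,0,0,0,-1],[1,0.7,0,0,0,0,-1],[1,0.7,0,0,0,0,-1],[1,0.7,0,0,0,0,-1],[1,0.7,0,0,0,0,-1],[1,0.7,0,0,0,0,-1],[1,0.7,0,0,0,0,-1],[1,0.7,0,0,0,0,-1],[1,0.7,0,0,0,0,-1]],
  ],
)

```text
t: 2.65
ee_pos: [0.5099, 0.073, 0.2405]
tcp_rot: [-3.051, 0.734, -0.005]
wrist_force: [0.5, 0.2, -0.2]
grip_width: 0.0855
```

send_rows(
  increments=[
    [[0,0,0,0,0,-1,-1],[0,0,0,0,0,-1,-1],[0,0,0,0,0,-1,-1],[0,0,0,0,0,-1,-1],[0,0,0.5,0,0,-1,-1],[0,0,0.8,0,0,-1,-1],[0,0,0.8,0,0,-0.27,-1],[0,0,0,0,0,0,-1]],
  ],
)

```text
t: 3.65
ee_pos: [0.509, 0.0628, 0.1987]
tcp_rot: [-3.105, -0.466, -0.011]
wrist_force: [0.8, -1.4, 0.4]
grip_width: 0.0856
```

```bash
cat > meas.py <<'E'
from h import *
import sys
def hull_rect(im,info,mask,z,seed):
    n,L,s,ce=cv2.connectedComponentsWithStats(mask.astype(np.uint8))
    for i in range(1,n):
        if s[i][4]>150:
            p=np.argwhere(L==i)[:,::-1]
            W=np.array([onplane("wrist",u,v,z,info)[:2] for u,v in p],np.float32)*1000
            if np.hypot(*(W.mean(0)-seed))<60:
                (cx,cy),(w,h),a=cv2.minAreaRect(W); mu=W.mean(0);ev,V=np.linalg.eigh(np.cov((W-mu).T))
                print("px",ce[i].round(),s[i][4],"mean",mu.round(1),"rect",round(cx,1),round(cy,1),round(w,1),round(h,1),round(a,1),"pca",round(np.degrees(np.arctan(V[1,1]/V[0,1])),1))
E
python3 - <<'E'
from meas import *
s=bot.state(); info=bot.camera_info("wrist"); im=snap("wrist","w1.png")
print(s["ee_pos"],s["tcp_rot"])
g=im.max(2).astype(int); hsv=cv2.cvtColor(im,cv2.COLOR_RGB2HSV)
print("black"); hull_rect(im,info,g<70,.046,np.array([509,100]))
print("grey"); hull_rect(im,info,(hsv[:,:,1]<70)&(g>=70),.046,np.array([562,116]))
print("eye proj",proj("wrist",[.563,-.2,.004],info),"fob",proj("wrist",[.509,.1,.046],info))
E
```

```text
[0.50895319 0.06277973 0.19869418] [-3.10464469 -0.46594676 -0.01063762]
black
px [242. 177.] 1460 mean [512.3 100. ] rect 513.4 100.8 62.3 26.0 14.4 pca 11.4
grey
px [241. 118.] 911 mean [562.8 115.2] rect 562.9 114.8 62.5 12.7 15.5 pca 16.2
eye proj (np.float64(496.2327531295632), np.float64(206.37556481236874)) fob (np.float64(240.67928517815054), np.float64(180.2932827154657))
```

View pics/w1.png

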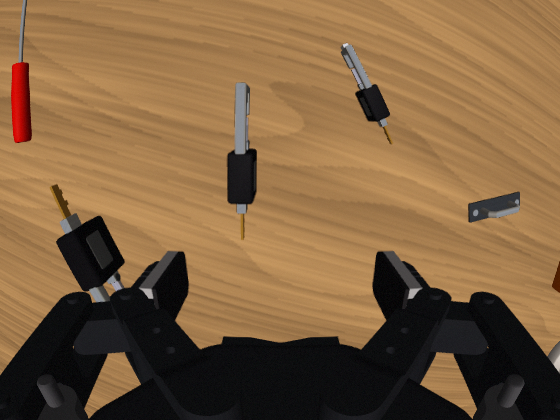

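The wrist view shows the fob block at (242,177), its hook at (241,118) and the eye at (494,207). The block works out at (0.5095, 0.0997) with heading about 16°, which agrees with the top view. Moving over it and descending.

send_rows(
  increments=[
    [[0.28,-0.88,0,0,0,0.16,-1],[0.28,-0.88,0.5,0,0,0,-1],[0,0,0.9,0,0,0,-1],[0,0,0.9,0,0,0,-1],[0,0,0.9,0,0,0,-1],[0,0,0.9,0,0,0,-1],[0,0,0.4,0,0,0,-1],[0,0,0,0,0,0,-1]],
  ],
)

```text
t: 4.7
ee_pos: [0.5111, 0.0993, 0.105]
tcp_rot: [-3.11, -0.431, -0.015]
wrist_force: [0.5, -0.2, 0.8]
grip_width: 0.0856
```

```bash
python3 - <<'E'
from meas import *
s=bot.state(); info=bot.camera_info("wrist"); im=snap("wrist","w2.png")
print(s["ee_pos"],s["tcp_rot"])
from scipy.spatial.transform import Rotation as Ro
print(Ro.from_rotvec(s["tcp_rot"]).as_matrix().round(4))
g=im.max(2).astype(int); hsv=cv2.cvtColor(im,cv2.COLOR_RGB2HSV)
print("grey"); hull_rect(im,info,(hsv[:,:,1]<70)&(g>=70),.046,np.array([562,116]))
print("black"); hull_rect(im,info,(g<60),.046,np.array([509,100]))
E
```

```text
[0.51113202 0.09928764 0.10504286] [-3.11019934 -0.43062817 -0.01477278]
[[ 9.623e-01  2.717e-01  9.100e-03]
 [ 2.717e-01 -9.624e-01  3.000e-03]
 [ 9.600e-03 -4.000e-04 -1.000e+00]]
grey
px [275. 137.] 1687 mean [562.7 116.5] rect 562.5 116.5 63.3 9.1 15.7 pca 15.7
black
px [276. 221.] 2727 mean [513.  102.2] rect 514.2 102.9 53.3 23.0 16.4 pca 15.5
```

send_rows(
  increments=[
    [[-0.06,-0.12,0.5,0,-0.08,0,-1],[0,0,0.8,0,0,0,-1],[0,0,0.8,0,0,0,-1],[0,0,0.8,0,0,0,-1],[0,0,0.8,0,0,0,-1],[0,0,0.4,0,0,0,-1],[0,0,0,0,0,0,-1]],
  ],
)

```text
t: 5.62
ee_pos: [0.5096, 0.1016, 0.0178]
tcp_rot: [-3.111, -0.431, -0.0]
wrist_force: [-0.3, -1.4, 0.4]
grip_width: 0.0855
```

send_rows(
  increments=[
    [[0,0,0,0,0,0,1],[0,0,0,0,0,0,1],[0,0,0,0,0,0,1],[0,0,0,0,0,0,1],[0,0,0,0,0,0,1],[0,0,0,0,0,0,1]],
  ],
  newtons=80,
)

```text
t: 6.38
ee_pos: [0.5107, 0.1022, 0.0198]
tcp_rot: [-3.11, -0.431, -0.005]
wrist_force: [0.2, -0.8, 0.5]
grip_width: 0.0228
```

send_rows(
  increments=[
    [[0,0,-0.5,0,0,0,1],[0,0,-1,0,0,0,1],[0,0,-1,0,0,0,1],[0,0,-1,0,0,0,1],[0,0,-0.5,0,0,-0.9,1],[0,0,0,0,0,-0.9,1],[0,0,0,0,0,0,1]],
  ],
)

```text
t: 7.25
ee_pos: [0.5098, 0.1016, 0.1048]
tcp_rot: [-3.044, -0.771, -0.004]
wrist_force: [0.8, 0.2, -1.6]
grip_width: 0.0235
```

send_rows(
  increments=[
    [[-0.3,0.5,0,0,0,0,1],[-0.55,0.95,0,0,0,0,1],[-0.55,0.95,0,0,0,0,1],[-0.55,0.95,0,0,0,0,1],[-0.55,0.95,0,0,0,0,1],[-0.55,0.95,0,0,0,0,1],[-0.55,0.95,0,0,0,0,1],[-0.55,0.95,0,0,0,0,1],[-0.55,0.95,0,0,0,0,1],[-0.55,0.95,0,0,0,0,1],[-0.55,0.95,0,0,0,0,1],[-0.55,0.95,0,0,0,0,1],[-0.55,0.95,0,0,0,0,1],[-0.55,0.95,0,0,0,0,1],[-0.3,0.5,0,0,0,0,1],[0,0,0,0,0,0,1]],
  ],
)

```text
t: 9.25
ee_pos: [0.4893, -0.2261, 0.1026]
tcp_rot: [-3.056, -0.724, 0.009]
wrist_force: [-0.1, -0.3, -2.0]
grip_width: 0.0232
```

```bash
python3 - <<'E'
from meas import *
from scipy.spatial.transform import Rotation as Ro
s=bot.state(); info=bot.camera_info("wrist"); im=snap("wrist","w3.png")
print(s["ee_pos"],s["wrist_force"],s["grip_width"])
R=Ro.from_rotvec(s["tcp_rot"]).as_matrix(); print(R.round(4))
print("eye proj",proj("wrist",[.563,-.2,.004],info))
T=s["ee_pos"]+R@np.array([.085,0,-.026]); print("nose top px",proj("wrist",T,info))
E
```

```text
[ 0.48928755 -0.22611512  0.10257447] [-0.1133323  -0.27713734 -2.0470526 ] 0.02322025167468442
[[ 8.937e-01  4.486e-01 -6.000e-03]
 [ 4.486e-01 -8.937e-01 -5.000e-04]
 [-5.600e-03 -2.200e-03 -1.000e+00]]
eye proj (np.float64(294.0533978785202), np.float64(100.1985320142496))
nose top px (np.float64(279.6133512763622), np.float64(59.5637867107163))
```

View pics/w3.png

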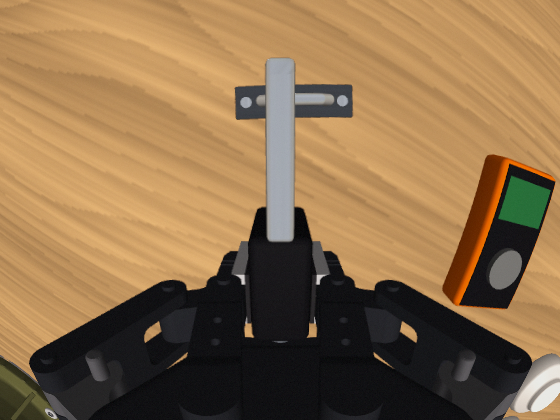

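The fob is held cleanly. The hook's nose top is at (281,60), and the eye plate lies behind it with screws at (246,102) and (342,100) and the bar along rows 97–103. Measuring the eye's pose and the hook's offset.

```bash
cat > m4.py <<'E'
from meas import *
from scipy.spatial.transform import Rotation as Ro
def run(fn):
    s=bot.state(); info=bot.camera_info("wrist"); im=snap("wrist",fn); R=Ro.from_rotvec(s["tcp_rot"]).as_matrix(); p=s["ee_pos"]
    print("ee",p.round(4),"F",s["wrist_force"].round(1),"R",R.round(4).tolist())
    g=im.max(2).astype(int); b=im.astype(int); 
    hsv=cv2.cvtColor(im,cv2.COLOR_RGB2HSV); low=(hsv[:,:,1]<80)
    low[150:]=0
    n,L,st,ce=cv2.connectedComponentsWithStats(low.astype(np.uint8)); i=1+np.argmax(st[1:,4])
    m=L==i
    hook=np.zeros_like(m)
    # hook columns: those in rows just below plate
    rows=np.where(m.any(1))[0]; top=rows.min()
    c=np.where(m[145])[0]; c=c[(c>230)&(c<330)]; lo,hi=c.min(),c.max(); print("hook cols row145",lo,hi,"top row",top)
    ct=np.where(m[top+5])[0]; print("hook cols top+5",ct.min(),ct.max())
    def tl(u,v,z): 
        X=onplane("wrist",u,v,z,info); return R.T@(X-p)*1000
    hz=p[2]-.0198+.046
    print("nose top tool",tl((ct.min()+ct.max())/2+.0,top-.5,hz).round(1),"spine at row145",tl((lo+hi)/2,145,hz).round(1))
    pl=m.copy(); pl[:,ct.min()-3:hi+4]=0
    q=np.argwhere(pl)[:,::-1]
    W=np.array([onplane("wrist",u,v,.004,info)[:2] for u,v in q],np.float32)*1000
    (cx,cy),(w,h),a=cv2.minAreaRect(W); print("plate rect",round(cx,1),round(cy,1),round(w,1),round(h,1),round(a,1))
    bar=pl&(g>105); 
    n,L,st,ce=cv2.connectedComponentsWithStats(bar.astype(np.uint8)); print([(x.tolist(),k.round().tolist()) for x,k in zip(st[1:],ce[1:]) if x[4]>8])
    print("g range on plate",np.percentile(g[pl],[5,50,95]))
    C=np.array([cx/1000,cy/1000,0]); print("plate centre tool",(R.T@(C-p)*1000).round(1))
    for side in(-1,1):
        cand=[(k,np.argwhere(L==j+1)) for j,(x,k) in enumerate(zip(st[1:],ce[1:])) if x[4]>20]
    for k,pp in cand:
        uv=pp[:,::-1]; W=np.array([onplane("wrist",u,v,.029,info)[:2] for u,v in uv],np.float32)*1000
        mu=W.mean(0);ev,V=np.linalg.eigh(np.cov((W-mu).T)); (cx,cy),(w,h),a=cv2.minAreaRect(W)
        print("bright",k.round(),len(uv),"rect",[round(x,1) for x in(cx,cy,w,h,a)],"tool",tl(*k,.029).round(1),"ang",np.degrees(np.arctan(V[1,1]/V[0,1])).round(1))
E
python3 -c "
from m4 import *
run('w4.png')"
```

```text
ee [ 0.4894 -0.2257  0.1026] F [-1.3  1.4 -2. ] R [[0.8934, 0.4491, -0.0059], [0.4492, -0.8935, -0.0005], [-0.0055, -0.0023, -1.0]]
hook cols row145 266 294 top row 58
hook cols top+5 266 294
nose top tool [ 85.6   0.1 -26.7] spine at row145 [ 56.4   0.1 -26.5]
plate rect 562.7 -200.0 23.4 83.0 28.2
[([298, 93, 37, 12, 396], [315.0, 99.0]), ([337, 95, 12, 12, 105], [343.0, 101.0]), ([241, 97, 11, 12, 107], [246.0, 102.0]), ([257, 96, 6, 10, 52], [260.0, 100.0])]
g range on plate [ 67.  71. 176.]
plate centre tool [ 77.6  10.2 102.1]
bright [315.  99.] 396 rect [568.9, -211.0, 7.1, 22.9, 27.9] tool [77.8 22.2 73.1] ang -62.2
bright [343. 101.] 105 rect [575.6, -226.7, 6.8, 7.0, 73.0] tool [77.1 39.7 73.1] ang -15.1
bright [246. 102.] 107 rect [546.8, -172.7, 7.1, 6.4, 26.2] tool [ 75.6 -21.4  73.2] ang 24.1
bright [260. 100.] 52 rect [551.7, -179.8, 5.8, 3.2, 26.4] tool [ 76.7 -12.7  73.2] ang 24.9
```

send_rows(
  increments=[
    [[0.5,0.2,0,-0.02,0.05,-0.2,1],[0.5,0.2,0,0,0,0,1],[0.46,0.19,0.3,0,0,0,1],[0,0,0.7,0,0,0,1],[0,0,0.7,0,0,0,1],[0,0,0.3,0,0,0,1],[0,0,0,0,0,0,1]],
  ],
)

```text
t: 10.22
ee_pos: [0.523, -0.2198, 0.0581]
tcp_rot: [-3.045, -0.769, 0.002]
wrist_force: [-0.7, 0.1, -1.7]
grip_width: 0.0232
```

```bash
python3 -c "
from m4 import *
run('w5.png')"
```

```text
ee [ 0.523  -0.2198  0.0581] F [-0.7  0.1 -1.7] R [[0.8801, 0.4748, -0.0014], [0.4748, -0.8801, 0.0011], [-0.0007, -0.0016, -1.0]]
hook cols row145 231 329 top row 58
hook cols top+5 266 294
nose top tool [ 85.7   0.1 -26.3] spine at row145 [ 56.4   0.1 -26.2]
plate rect 569.3 -196.5 9.0 82.8 28.1
[([220, 148, 9, 2, 15], [224.0, 149.0]), ([338, 148, 7, 2, 10], [341.0, 149.0])]
g range on plate [67.  70.  84.6]
plate centre tool [51.9  1.6 58.1]
```

send_rows(
  increments=[
    [[-0.16,0.07,0.3,0,0,0,1],[0,0,0.2,0,0,0,1],[0,0,0,0,0,0,1]],
  ],
)

```text
t: 10.65
ee_pos: [0.5212, -0.2231, 0.049]
tcp_rot: [-3.046, -0.769, -0.002]
wrist_force: [0.1, 0.3, -2.1]
grip_width: 0.0232
```

```bash
sed -i 's/low\[150:\]=0/low[190:]=0/' m4.py; python3 -c "
from m4 import *
run('w6.png')"
```

```text
ee [ 0.5212 -0.2231  0.049 ] F [ 0.1  0.3 -2.1] R [[0.8802, 0.4746, 0.0012], [0.4746, -0.8802, 0.0007], [0.0014, -0.0, -1.0]]
hook cols row145 231 329 top row 58
hook cols top+5 266 294
nose top tool [ 85.7   0.1 -26.1] spine at row145 [ 56.3   0.1 -26.1]
plate rect 563.0 -199.9 23.5 82.9 28.3
[([210, 144, 15, 15, 171], [217.0, 151.0]), ([333, 145, 15, 14, 170], [340.0, 151.0]), ([228, 146, 35, 17, 511], [246.0, 154.0])]
g range on plate [ 67.  71. 178.]
plate centre tool [47.7 -0.6 49. ]
bright [217. 151.] 171 rect [550.9, -172.7, 6.8, 6.9, 26.9] tool [ 49.9 -30.   20. ] ang 44.2
bright [340. 151.] 170 rect [578.6, -224.9, 6.3, 6.9, 29.6] tool [49.7 29.  20. ] ang -83.9
bright [246. 154.] 511 rect [555.8, -185.5, 7.6, 16.5, 25.2] tool [ 48.2 -16.1  20. ] ang -65.4
```

View pics/w6.png

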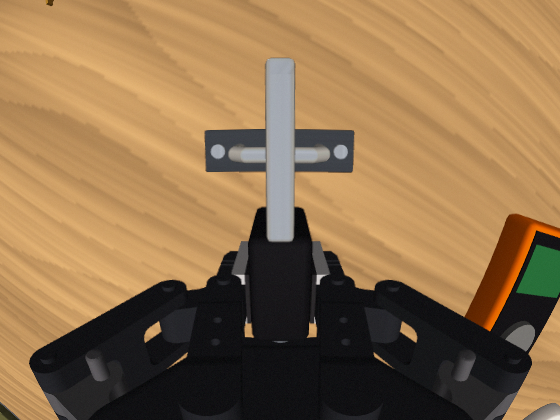

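The view is centred. The hook straddles the bar at about (280,154), and the bar sits at fob x ≈ 49, y ≈ 0.5 mm off centre. Descending gently.

send_rows(
  increments=[
    [[0,0,0.25,0,0,0,1],[0,0,0.15,0,0,0,1],[0,0,0.1,0,0,0,1],[0,0,0.1,0,0,0,1],[0,0,0.1,0,0,0,1]],
  ],
)

```text
t: 11.32
ee_pos: [0.5216, -0.2232, 0.0353]
tcp_rot: [3.045, 0.769, 0.003]
wrist_force: [-2.1, 0.9, 1.2]
grip_width: 0.023
```

send_rows(
  increments=[
    [[0,0,0.1,0,0,0,1],[0,0,0.1,0,0,0,1],[0,0,0.1,0,0,0,1]],
  ],
)

```text
t: 11.7
ee_pos: [0.5223, -0.223, 0.03]
tcp_rot: [3.045, 0.77, 0.006]
wrist_force: [-1.2, 2.3, 2.4]
grip_width: 0.0227
```

send_rows(
  increments=[
    [[-0.03,0,0.1,0,0,0,1],[0,0,0.1,0,0,0,1],[0,0,0.1,0,0,0,1]],
  ],
)

```text
t: 12.08
ee_pos: [0.5232, -0.2237, 0.025]
tcp_rot: [3.043, 0.77, 0.011]
wrist_force: [-0.9, -0.0, 3.3]
grip_width: 0.0228
```

send_rows(
  increments=[
    [[0,0,0.1,0,0,0,1],[0,0,0,0,0,0,1]],
  ],
)

```text
t: 12.32
ee_pos: [0.5231, -0.2241, 0.023]
tcp_rot: [3.042, 0.769, 0.01]
wrist_force: [-1.3, 0.1, 3.6]
grip_width: 0.0231
```

send_rows(
  increments=[
    [[0,-0.1,0.12,0,-0.05,0,1],[0,0,0.05,0,0,0,1],[0,0,0,0,0,0,1]],
  ],
)

```text
t: 12.7
ee_pos: [0.5223, -0.2235, 0.0213]
tcp_rot: [3.038, 0.768, 0.0]
wrist_force: [-1.0, -1.5, 3.2]
grip_width: 0.0229
```

```bash
python3 -c "
from m4 import *
run('w7.png')"
```

```text
ee [ 0.5223 -0.2235  0.0213] F [-1.  -1.5  3.2] R [[0.8798, 0.4753, 0.0021], [0.4753, -0.8798, -0.0075], [-0.0017, 0.0076, -1.0]]
hook cols row145 231 329 top row 58
hook cols top+5 266 294
nose top tool [ 85.6   0.1 -26.3] spine at row145 [ 56.4   0.1 -26.3]
plate rect 563.0 -199.8 23.6 82.9 28.1
[([196, 150, 17, 18, 232], [204.0, 159.0]), ([341, 151, 17, 17, 235], [349.0, 159.0]), ([216, 154, 47, 20, 839], [240.0, 164.0]), ([333, 155, 5, 16, 59], [335.0, 162.0])]
g range on plate [ 68.  72. 180.]
plate centre tool [47.1 -1.6 21.2]
bright [204. 159.] 232 rect [551.8, -173.2, 6.8, 6.6, 26.2] tool [ 49.9 -30.   -8. ] ang -10.0
bright [349. 159.] 235 rect [578.9, -224.1, 6.4, 6.6, 29.6] tool [49.6 27.4 -7.5] ang -74.4
bright [240. 164.] 839 rect [556.5, -186.7, 7.5, 18.4, 25.9] tool [ 47.6 -15.6  -7.9] ang -65.5
bright [335. 162.] 59 rect [574.9, -219.8, 6.0, 1.6, 30.1] tool [48.1 21.7 -7.6] ang 29.5
```

The hook didn't pitch in the grip, and the bar is at fob z ≈ 24.5, over the lip. Drawing back now.

send_rows(
  increments=[
    [[-0.12,0,0,0.06,0,0,1],[-0.12,0,0,0,0,0,1],[-0.12,0,0,0,0,0,1],[-0.1,0,0,0,0,0,1],[-0.05,0,0,0,0,0,1]],
  ],
)

```text
t: 13.38
ee_pos: [0.5127, -0.2278, 0.0199]
tcp_rot: [-3.045, -0.77, 0.003]
wrist_force: [1.0, 0.6, 0.6]
grip_width: 0.0232
```

send_rows(
  increments=[
    [[-0.08,0,-0.05,0,0,0,1],[-0.08,0,0,0,0,0,1],[-0.06,0,0,0,0,0,1]],
  ],
)

```text
t: 13.75
ee_pos: [0.5081, -0.2296, 0.0199]
tcp_rot: [-3.043, -0.77, 0.004]
wrist_force: [1.0, 0.3, 0.6]
grip_width: 0.023
```

send_rows(
  increments=[
    [[-0.06,0,0,0,0,0,1],[-0.06,0,0,0,0,0,1]],
  ],
)

```text
t: 14.0
ee_pos: [0.5059, -0.2308, 0.0199]
tcp_rot: [-3.043, -0.77, 0.004]
wrist_force: [0.6, -0.1, -1.1]
grip_width: 0.0234
```

send_rows(
  increments=[
    [[-0.06,0,0,0,0,0,1],[-0.05,0,0,0,0,0,1]],
  ],
)

```text
t: 14.25
ee_pos: [0.5054, -0.231, 0.0199]
tcp_rot: [-3.043, -0.77, -0.002]
wrist_force: [5.6, 2.2, -2.0]
grip_width: 0.0228
```

send_rows(
  increments=[
    [[-0.05,0,0,0,0,0,1],[-0.05,0,0,0,0,0,1]],
  ],
)

```text
t: 14.5
ee_pos: [0.5054, -0.231, 0.0198]
tcp_rot: [-3.043, -0.771, -0.009]
wrist_force: [5.0, 2.0, -2.4]
grip_width: 0.0232
```

The bar stopped on the buffer at fob x ≈ 67, with 5.4 N at a 1 mm offset. Raising the pull to about 8 N.

send_rows(
  increments=[
    [[-0.07,0,0,0,0,0,1],[-0.07,0,0,0,0,0,1]],
  ],
)

```text
t: 14.75
ee_pos: [0.5054, -0.231, 0.0199]
tcp_rot: [-3.042, -0.772, -0.017]
wrist_force: [6.3, 3.4, -2.3]
grip_width: 0.0229
```

send_rows(
  increments=[
    [[-0.08,0,0,0,-0.05,0,1],[-0.08,0,0,0,-0.05,0,1],[-0.08,0,0,0,-0.04,0,1]],
  ],
)

```text
t: 15.12
ee_pos: [0.5054, -0.231, 0.0201]
tcp_rot: [3.043, 0.775, 0.007]
wrist_force: [6.8, 4.0, -2.3]
grip_width: 0.023
```

send_rows(
  increments=[
    [[-0.08,0,0,0,-0.03,0,1],[-0.08,0,0,0,-0.03,0,1],[-0.08,0,0,0,-0.03,0,1],[-0.08,0,0,0,-0.03,0,1],[-0.08,0,0,0,-0.03,0,1]],
  ],
)

```text
t: 15.75
ee_pos: [0.5055, -0.2312, 0.0203]
tcp_rot: [3.038, 0.777, 0.006]
wrist_force: [6.4, 4.0, -3.6]
grip_width: 0.0229
```

send_rows(
  increments=[
    [[-0.08,0,0,0,-0.03,0,1],[-0.08,0,0,0,-0.03,0,1],[-0.08,0,0,0,-0.03,0,1],[-0.08,0,0,0,-0.03,0,1]],
  ],
)

```text
t: 16.25
ee_pos: [0.5056, -0.2313, 0.0204]
tcp_rot: [3.034, 0.779, 0.004]
wrist_force: [6.1, 2.7, -3.8]
grip_width: 0.023
```

send_rows(
  increments=[
    [[-0.03,0,0,0,0,0,1],[-0.02,0,0,0,0,0,1]],
  ],
)

```text
t: 16.5
ee_pos: [0.5057, -0.2312, 0.0202]
tcp_rot: [3.034, 0.779, 0.008]
wrist_force: [4.5, 0.8, -1.4]
grip_width: 0.0233
```

```bash
python3 -c "
from m4 import *
run('w8.png')"
```

```text
ee [ 0.5057 -0.2312  0.0202] F [ 4.5  0.8 -1.4] R [[0.8762, 0.4819, 0.0071], [0.482, -0.8761, -0.0077], [0.0025, 0.0101, -0.9999]]
hook cols row145 266 294 top row 58
hook cols top+5 266 294
nose top tool [ 85.7   0.1 -26. ] spine at row145 [ 56.3   0.1 -26.1]
plate rect 562.8 -199.9 23.5 82.9 28.2
[([218, 109, 45, 19, 786], [241.0, 118.0]), ([298, 109, 45, 20, 801], [319.0, 119.0]), ([198, 111, 17, 18, 244], [206.0, 119.0]), ([345, 113, 17, 17, 234], [353.0, 121.0])]
g range on plate [ 68.  73. 180.]
plate centre tool [65.1 -0.1 20.3]
bright [241. 118.] 786 rect [555.7, -186.2, 7.0, 17.1, 27.7] tool [ 65.5 -14.7  -8.8] ang -62.2
bright [319. 119.] 801 rect [570.3, -213.3, 7.4, 17.1, 29.5] tool [65.1 14.9 -8.5] ang -62.0
bright [206. 119.] 244 rect [549.1, -174.6, 6.7, 6.4, 27.5] tool [ 65.4 -28.6  -8.9] ang 6.6
bright [353. 121.] 234 rect [576.0, -224.9, 6.3, 6.5, 30.7] tool [64.7 28.6 -8.4] ang -71.2
```

View pics/w8.png

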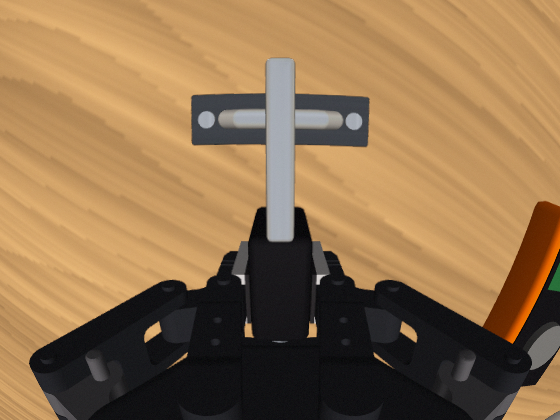

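The bar at (280,118) is in the bend at fob x ≈ 66.7, square to the hook and centred. Levelling, setting down with a light pull, then releasing.

send_rows(
  increments=[
    [[-0.01,0,0.02,0.08,-0.02,0,1],[0,0,0.02,0,0,0,1],[0,0,0.02,0,0,0,1]],
  ],
  newtons=30,
)

```text
t: 16.92
ee_pos: [0.5058, -0.2314, 0.0198]
tcp_rot: [3.043, 0.782, 0.001]
wrist_force: [1.4, 2.4, 1.8]
grip_width: 0.0229
```

```bash
python3 -c "
from m4 import *
run('w9.png')"
```

```text
ee [ 0.5058 -0.2314  0.0198] F [1.4 2.4 1.8] R [[0.8761, 0.4822, 0.0007], [0.4822, -0.8761, 0.0], [0.0006, 0.0003, -1.0]]
hook cols row145 266 294 top row 58
hook cols top+5 265 294
nose top tool [ 85.7  -0.1 -26.1] spine at row145 [ 56.4   0.1 -26.2]
plate rect 562.9 -200.0 23.5 83.0 28.2
[([218, 109, 44, 19, 776], [241.0, 118.0]), ([298, 109, 45, 20, 805], [319.0, 119.0]), ([198, 111, 17, 18, 242], [206.0, 119.0]), ([346, 112, 17, 18, 238], [354.0, 121.0])]
g range on plate [ 68.  73. 181.]
plate centre tool [65.2 -0.  19.9]
bright [241. 118.] 776 rect [555.7, -186.3, 7.0, 16.7, 27.7] tool [ 65.5 -14.9  -9.1] ang -62.1
bright [319. 119.] 805 rect [570.4, -213.4, 7.3, 17.0, 29.5] tool [65.1 14.8 -9.1] ang -62.0
bright [206. 119.] 242 rect [549.3, -174.9, 6.7, 6.4, 27.5] tool [ 65.5 -28.6  -9.1] ang -11.8
bright [354. 121.] 238 rect [576.5, -225.3, 6.7, 6.4, 30.1] tool [64.8 28.6 -9.1] ang 43.4
```

send_rows(
  increments=[
    [[0,0,0,0,0,0,0.4],[0,0,0,0,0,0,0.2],[0,0,0,0,0,0,0],[0,0,0,0,0,0,0],[0,0,0,0,0,0,0]],
  ],
)

```text
t: 17.6
ee_pos: [0.5035, -0.2324, 0.0189]
tcp_rot: [-3.043, -0.781, 0.007]
wrist_force: [-0.3, -0.8, -0.4]
grip_width: 0.0427
```

send_rows(
  increments=[
    [[0,0,-0.3,0,0,0,0],[0,0,-0.6,0,0,0,0],[0,0,-0.8,0,0,0,0],[0,0,-1,0,0,0,0],[0,0,-1,0,0,0,0],[0,0,-1,0,0,0,0],[0,0,-1,0,0,0,0],[0,0,-0.5,0,0,0,0],[0,0,0,0,0,0,0],[0,0,0,0,0,0,0]],
  ],
)

```text
t: 18.85
ee_pos: [0.5049, -0.2326, 0.1555]
tcp_rot: [3.04, 0.78, 0.003]
wrist_force: [-0.7, 0.2, -0.5]
grip_width: 0.0429
```

```bash
python3 - <<'E'
from h import *
im=snap("scene","s2.png"); u,v=[int(x) for x in proj("scene",[.53,-.22,.02])]; print(u,v, bot.state()["grip_width"])
a=cv2.resize(im[v-35:v+40,u-50:u+50],(560,420),interpolation=cv2.INTER_CUBIC)
w=snap("wrist","w10.png")
cv2.imwrite("pics/c2.png",cv2.resize(np.hstack([a,w]),(800,300))[:,:,::-1])
E
```

```text
207 246 0.042566832698677365
```

View pics/c2.png

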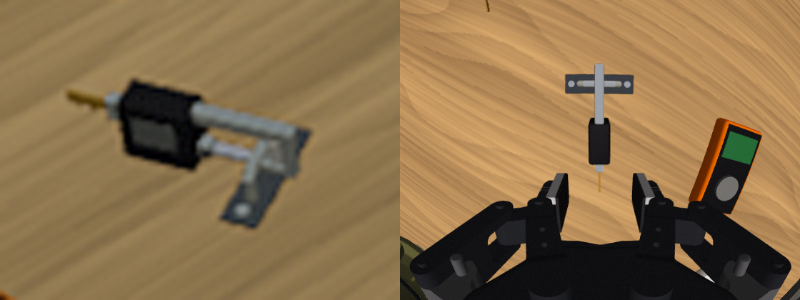

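The fob stands upright with the bar inside the hook, and the gate lies flat and shut at about (228,150) in the left crop. One last numeric check that the bar is still seated after release.

```bash
python3 - <<'E'
from h import *
info=bot.camera_info("wrist"); im=snap("wrist","w11.png")
hsv=cv2.cvtColor(im,cv2.COLOR_RGB2HSV); m=(hsv[:,:,1]<80); m[170:]=0; m[:60]=0
n,L,st,ce=cv2.connectedComponentsWithStats(m.astype(np.uint8)); i=[k for k in range(1,n) if abs(ce[k][0]-280)<40 and st[k][4]>500][0]
m=L==i; top=np.where(m.any(1))[0].min(); c=np.where(m[top+3])[0]; uc=c.mean()
N=onplane("wrist",uc,top-.5,.046,info)
pl=m.copy(); pl[:,c.min()-4:c.max()+5]=0
W=np.array([onplane("wrist",u,v,.004,info)[:2] for v,u in np.argwhere(pl)],np.float32)*1000
r=cv2.minAreaRect(W); E=np.array(r[0]); x=np.array([.882,.471]); d=N[:2]*1000-E
print(r,"nose",N.round(4),"along",d@x,"across",d@np.array([-.471,.882]),"bar fob x",87-d@x)
E
```

```text
((547.5621337890625, -208.08740234375), (57.87358856201172, 83.10454559326172), 28.41563606262207) nose [ 0.5813 -0.1898  0.046 ] along 38.346589012432034 across 0.22718083319022758 bar fob x 48.653410987567966
```

Against the eye centre measured earlier (562.9, -200.0), the nose sits 21.0 mm beyond it. That puts the bar at fob x ≈ 66.0, compared with 66.5 under load, so it is seated within measuring error. The plate rectangle in this last script was wrong because its mask also caught the fob's block, so I didn't use it.

```bash
python3 -c "
from bench import bot
print(bot.finish_job(), bot.state()['t'])"
```

```text
the job is handed in; nothing more can be done
the job is handed in; nothing more can be done
```

The middle-sized fob is clipped to the eye and standing upright on the bench, and the job is handed in at about 19 s of the 56 s allowed.

- **Clipping:** I pressed the gate onto the bar with about 4–6 N. Then I drew the fob back until the bar stopped on the buffer, at fob x of about 67.
- **Pull test:** I held about 7–8 N for roughly 1.5 s. Readings were 7.2, 7.9, 7.5 and 6.7 N, so it sagged a little at the end. The highest pull I read on the eye was about 8 N.
- **Last checks:** After release, the pictures show the fob upright with the gate shut and the bar inside the hook. The gripper is clear, and the multimeter, the only bystander near the eye, is untouched.
- **Disagreements:** The last automatic plate measurement failed because its mask also caught the fob's block. Using the eye position measured earlier, the bar is at fob x of about 66.0, against 66.5 just before release. That is within measuring error, though a gap of about half a millimetre at the buffer can't be ruled out.

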